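Set the electrode tweezers to the marked gap for a meter reading

ROBOT

A 6-joint arm with a two-finger parallel gripper is mounted at the origin on the work surface. World frame = base frame: x ahead of the robot, y to its left, z up, the work surface at z = 0. Lengths are in mm, angles in rad, forces in N, time in s.
With the tool pointing down it reaches from about 350 to 725 mm from the base axis. Payload 4.3 kg.
Tool frame: the origin (TCP) lies on the centre line of the jaws, within the pads' length; the fingertips stand 25 mm ahead of it and the grasp point (between the pads) lies 6 mm ahead of it; z points along the fingers, y is the direction in which the jaws open and shut (so a half turn about z gives the same grasp; the last joint's range is limited). The gripper opens to 85 mm and grips with 20 to 120 N. Pads are 22 mm wide; open, the fingers measure 114 mm over their backs; the gripper's body (76 mm by 85 mm) begins 54 mm behind the grasp point. The pads swing forward as they close: fully open they stand 13 mm farther back than shut.
Start: joints at [1.115, 0.377, 0.081, 1.274, 0, 1.46], TCP at [194.903, 540.996, 256.329] pointing down, gripper open.
Joint ranges: [-2.72, 2.72], [-0.84, 1.66], [-1.02, 1.22], [-1.77, 2.12], [-1.37, 1.28], [-3.14, 3.14]. Speed limits (rad/s): [2.57, 2.57, 3.14, 3.14, 3.14, 3.14].

INTERFACE

Orientations are given as a 3x3 rotation matrix whose columns are the frame's x, y, z axes.
In Python, from station import manip gives the robot as it stands.
- The arm moves only by the tool servo_tool, never from a script. Its argument "targets" is text: rows parted by semicolons, each of 4 numbers parted by spaces: the shift along the tool's x, y, z in m, then the turn about the tool's z in rad. A call has 1 to 20 rows; each row shifts and turns the commanded pose from where the row before left it, along the tool's axes as they then stand; what a row does not reach is not made up. A row lasts 1/10 s, in which the tool goes at most 50 mm and 8.59 degrees, less where a joint would pass 70% of its speed; a pose out of reach is approached as far as the arm can. A call is refused whole if a number of a shift passes 0.05 or a number of a turn 0.15, either way. A call with a gripper value outside its range is refused whole. "gripper" is the finger opening in m, from 0 to 0.0854, set as the call begins (left out, the last holds). The fingers move at their own pace and stop on an object; "force" is the grip in N (left out, the last holds). Time passes only in rows, so rows that do not move let the fingers close. It gives the time, the measured TCP pose, the force and the opening at its end, in the units of the state.
- manip.sense(): the state, without advancing time (a new reading comes with each control period).
- manip.grab_frame(name): name is "scene" or "top"; returns (picture, depth): 384x512x3 uint8, red, green, blue; 384x512 float32, mm along the optical axis (not along the pixel's ray), 0 where there is no reading.
- manip.camera_model(name): a dict with "mtx" (3x3 intrinsics, pixels), "extrinsics" (4x4, takes a point from world to camera coordinates). Camera axes: x right, y down, z forward; pixel columns grow to the right and rows downward; lengths in mm; the calibration is good to about 2 mm. A picture is of the moment at which its call begins. camera_model takes no time and is no camera call.
- manip.hand_in(): hands the job in, once; it reports no verdict.
The state is a dict: "time": time; "joint_pos": joint angles; "qvel": joint speeds; "tau": joint torques, N m; "position": TCP position; "eef_rot": TCP orientation; "contact_force": force on the tool from outside, world axes, zero at the start; "moment": the same for the moment, N m; "grip_width": finger opening in mm.
Only numpy, scipy, OpenCV 4.12 (cv2) and the standard library are available. Lean on these libraries where they do the work, as an engineer would, in place of code of your own. Each camera call takes 0.05 s, during which the arm holds its last target. There are 200 camera calls.

TASK

On the bench meter press the round key, then the square key, then the long bar key, each fully down and one at a time. Then lift the electrode tweezers a few centimetres clear of their rest, roughly level, and squeeze them until their tips stand over the two marks on their gauge plate (a 14 mm gap), never squeezing the tips shut, and hold that gap steady for the reading (at least two seconds). Finish while still holding the tweezers up, clear of everything, with the tips on the marks; leave the glassware where it stands.

Things in the scene. Friction and masses are not known exactly. Their poses are not given: they have to be found in the camera images.
- meter: bench meter, a fixed white box 150 (x) x 170 (y) x 58 mm with a grey top panel and a dark display; origin at the centre of its underside on the bench. A row of three black keys lies along its own y axis 40 mm to its -x side of centre, 48 mm apart; which key is in which place varies. It may stand to the left or the right of the rest.
- key_round_top (a point): centre of the top face of the round key (24 mm across), 70 mm above the bench, 10 mm proud of the meter
- key_square_top (a point): centre of the top face of the square key (24 x 24 mm), same height
- key_bar_top (a point): centre of the top face of the long bar key (44 mm along the meter's x, 12 mm across), same height
- key_round (a joint): travel of the round key, m: 0 up, 0.005 fully down; pressed straight down against a spring, about 4 N at the bottom, springs back when let go
- key_square (a joint): the same for the square key
- key_bar (a joint): the same for the long bar key
- rest: fixed grey rest: a 250 x 70 x 6 mm base plate with two 35 mm tall blocks, one under the tweezers' black root (10 mm cheeks beside it), one under the gauge plate; between them, 8 cm behind to 5 cm ahead of the origin, only the 6 mm plate lies below the tweezers. Origin on the bench, under the tweezers' thumb pads; x runs towards the tips.
- tweezers: loose steel tweezers, 0.09 kg, 250 mm long, lying level on the rest. Origin half-way up, midway between the two black thumb pads, 46 mm above the bench at the start; x to the tips, y across, z up; underside 11 mm lower. Two mirrored blades, sprung open, hinged 105 mm behind the origin; tips 65 mm ahead. Squeeze the pads from above, across y; the balance point is within 15 mm of the origin.
- pad_l (a point): centre of the outer face of the +y thumb pad (28 mm long, 16 mm tall; the other mirrors it). Over both pads: 49 mm open, 30 mm (faces parallel) at the marked gap. Squeezing takes 1.5 N a side at first, 6 N at the marked gap; the tip gap changes 1.6 times as much as the width over the pads.
- gauge (a point): centre of the top of the white gauge plate, 42 (x) x 64 mm, fixed to the tweezers' root by a tongue, 74 mm ahead of and 8 mm below the tweezers' origin, under the tips. Two black lines along x, each 3 mm wide like the tips, 14 mm between their inner edges, run on 29 mm past the tips: a tip on its mark covers its line.
- tip_l (a point): inner face of the tip on the tweezers' +y side, 65 mm ahead of and 2 mm below the tweezers' origin; the distance from tip_l to tip_r is the tip gap: 44 mm open, 14 mm at the marks
- tip_r (a point): inner face of the tip on the tweezers' -y side
- blade_l (a joint): angle of the +y blade, rad: 0 sprung open, 0.088 with the tip on its mark, 0.125 at most (tips about to meet)
- flask: loose conical glass flask, 82 mm across the foot, 120 mm tall, on the far side; origin at the centre of its underside; leave alone
- reagent: loose brown glass bottle, 64 mm across, 130 mm tall, on the far side; origin at the centre of its underside; leave alone
- beaker: loose glass beaker, 66 mm across, 85 mm tall, on the far side; origin at the centre of its underside; leave alone

How it is judged:
By the outcome, as a careful person would: the job done as asked, in the order asked, and still so for the second after the job is handed in, while the arm keeps its last pose, push and grip.
It also fails if it takes over 58 s, if anything falls off the work surface, if the arm or the gripper's body presses on something with over 40 N, if the wrist force passes 120 N, or if a joint passes its speed limit or range.

## Working session

There is one attempt and no reset: what is moved stays moved. The work goes in short steps, Python scripts to look and compute and a tool call to move; the robot and the scene stay as the last step left them, time stands still between calls to the robot, and variables do not carry over. Pictures are saved under pics/ and viewed, about 8 in all and at most 12, crops included, and the job is handed in when it is done.

Besides the shell and the picture viewer there is one more tool, called after ">>>" as a command line: name --argument value ..., lists and objects as JSON in quotes. servo_tool: Moves the arm, as the interface text tells. Its arguments: {"type":"object","properties":{"targets":{"type":"string"},"gripper":{"type":"number"},"force":{"type":"number"}},"required":["targets"]}

```bash
mkdir -p pics; cat > h.py <<'E'
from station import manip
import numpy as np, cv2
def shot(name,tag,crop=None,s=1):
    p,d=manip.grab_frame(name); np.savez(f'pics/{tag}.npz',p=p,d=d)
    view(tag,crop,s,tag)
def view(tag,crop,s,out):
    p=np.load(f'pics/{tag}.npz')['p']
    if crop: u0,v0,u1,v1=crop; p=p[v0:v1,u0:u1]
    cv2.imwrite(f'pics/{out}.png',cv2.resize(p[:,:,::-1],None,fx=s,fy=s,interpolation=cv2.INTER_CUBIC))
def onz(name,u,v,z):
    m=manip.camera_model(name);K=np.array(m['mtx']);E=np.array(m['extrinsics'])
    R,t=E[:3,:3],E[:3,3]; r=R.T@np.linalg.solve(K,[u,v,1]); c=-R.T@t
    return c+r*(z-c[2])/r[2]
def dep(name,tag,u,v):
    d=np.load(f'pics/{tag}.npz')['d']; m=manip.camera_model(name);K=np.array(m['mtx']);E=np.array(m['extrinsics'])
    z=np.median(d[v-1:v+2,u-1:u+2]); return E[:3,:3].T@(np.linalg.solve(K,[u,v,1])*z-E[:3,3])
def proj(name,P):
    m=manip.camera_model(name);q=np.array(m['mtx'])@(np.array(m['extrinsics'])@[*P,1])[:3]; return q[:2]/q[2]
E
python3 - <<'E'
from h import *
shot('top','t0',None,1.5); shot('scene','s0',None,1.5)
s=manip.sense(); print(s['position'],np.round(s['eef_rot'],3),s['time'],s['grip_width'])
for n in('top','scene'): m=manip.camera_model(n); print(np.round(m['extrinsics'],3),m['mtx'])
E
```

```text
[194.65545141 540.47884417 255.45019365] [[-0.941  0.339 -0.001]
 [ 0.339  0.941 -0.002]
 [ 0.    -0.002 -1.   ]] 0.1 85.2973442227916
[[-1.46000e-01 -9.89000e-01 -6.00000e-03  4.92270e+01]
 [-9.65000e-01  1.44000e-01 -2.18000e-01  5.81713e+02]
 [ 2.17000e-01 -2.60000e-02 -9.76000e-01  7.48319e+02]
 [ 0.00000e+00  0.00000e+00  0.00000e+00  1.00000e+00]] [[384.75567279   0.         250.42344708]
 [  0.         384.75567279 184.50016523]
 [  0.           0.           1.        ]]
[[ 9.300000e-02  9.960000e-01  6.000000e-03 -2.945600e+01]
 [ 6.720000e-01 -5.900000e-02 -7.380000e-01 -3.207660e+02]
 [-7.350000e-01  7.200000e-02 -6.750000e-01  1.347208e+03]
 [ 0.000000e+00  0.000000e+00  0.000000e+00  1.000000e+00]] [[404.22360573   0.         256.22421416]
 [  0.         404.22360573 188.47271319]
 [  0.           0.           1.        ]]
```

View pics/t0.png

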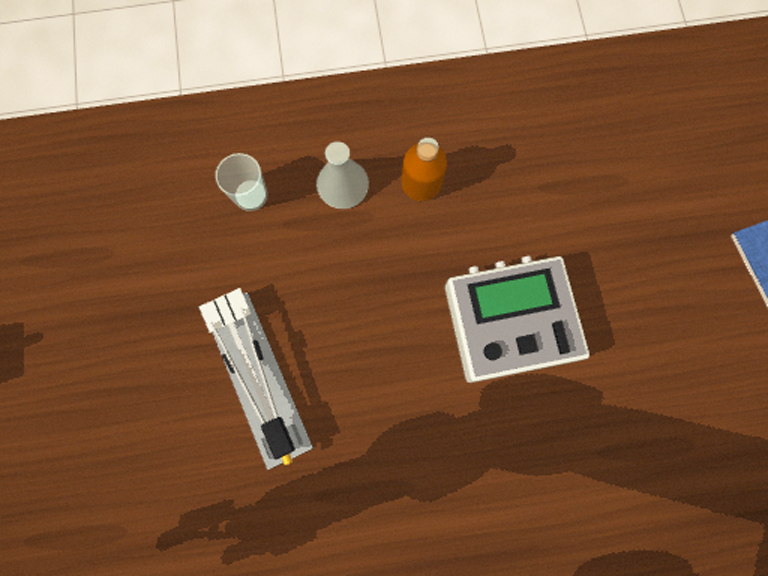

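View pics/s0.png

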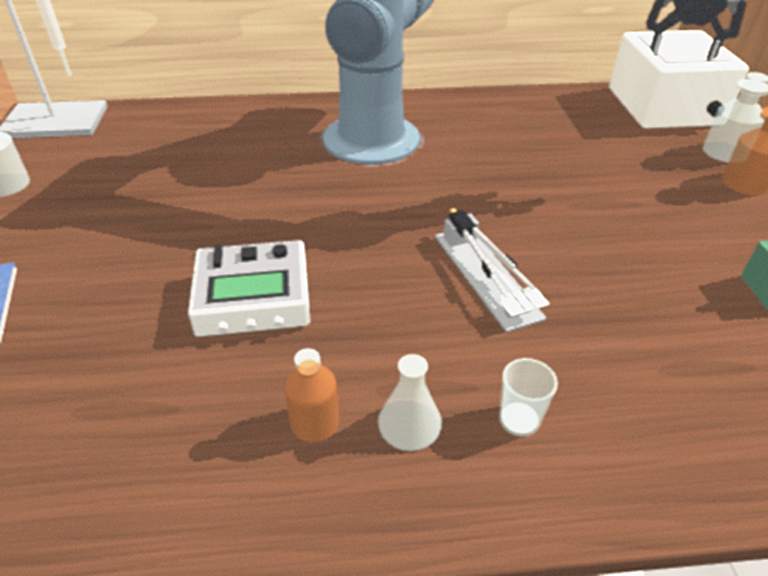

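The top view shows the meter with round (329,234), square (351,229) and bar (374,225) keys in native pixels. The tweezers are at about (163,239), with their tips up-left. Next I enlarge both.

```bash
python3 - <<'E'
from h import *
p=np.load('pics/t0.npz')['p'][:,:,::-1]
a=cv2.resize(p[185:315,125:215],None,fx=4.4,fy=4.4,interpolation=cv2.INTER_CUBIC)
b=cv2.resize(p[165:260,290:400],None,fx=3.6,fy=3.6,interpolation=cv2.INTER_CUBIC)
o=np.zeros((max(a.shape[0],b.shape[0]),a.shape[1]+b.shape[1],3),np.uint8);o[:a.shape[0],:a.shape[1]]=a;o[:b.shape[0],a.shape[1]:]=b
cv2.imwrite('pics/crop.png',o);print(o.shape,a.shape)
K={k:onz('top',u/1.5,v/1.5,70) for k,u,v in(('round',493,351),('square',526,344),('bar',560,337))}
for k in K:print(k,K[k],np.linalg.norm(K[k]))
for u,v in((329,234),(351,229),(374,225),(340,240)):print(dep('top','t0',u,v))
E
```

```text
(572, 792, 3) (572, 396, 3)
round [ 455.78568616 -178.88231028   70.        ] 494.6104251255823
square [ 458.54640171 -225.0446266    70.        ] 515.567538238887
bar [ 461.12042488 -272.76573491   70.        ] 540.3084233837291
[ 455.6508508  -179.43409118   70.57010454]
[ 459.13209411 -225.92805787   69.7225692 ]
[ 460.27318978 -274.06392834   69.69990704]
[ 440.98310324 -201.87760857   58.97696008]
```

View pics/crop.png

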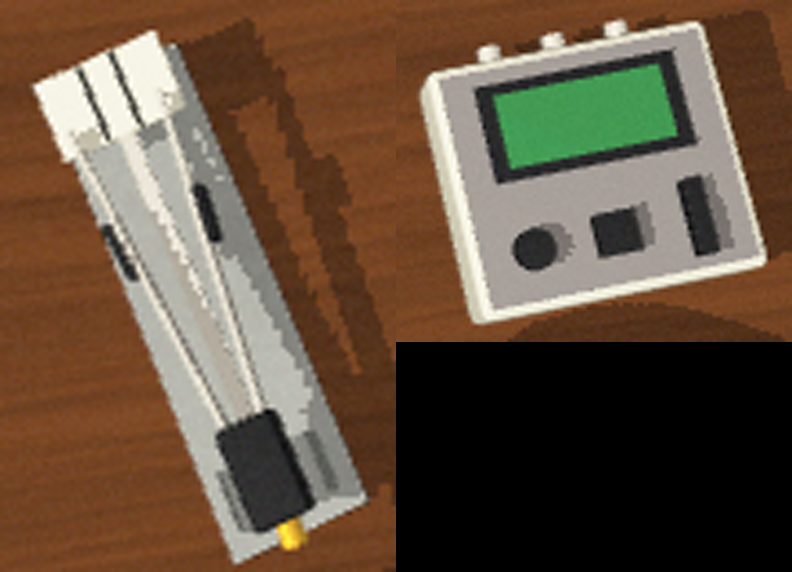

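```bash
cat > fit.py <<'E'
from h import *
def C(u,v): return ((u+.5)/4.4+125-.5,(v+.5)/4.4+185-.5)
if __name__=='__main__':
    P=lambda u,v,z: onz('top',*C(u,v),z)
    for n,u,v,z in(('padL top mid',119,252,54),('padR top mid',206,212,54),('line1f',80,70,38),('line2f',111,56,38),('line1b',108,138,38),('line2b',141,122,38),('cFL',34,86,38),('cFR',155,30,38),('cBL',66,162,38),('cBR',186,105,38),('root',266,470,57),('yellow',292,548,46),('base BL',234,563,6),('baseBR',366,500,6)):
        print(n,np.round(P(u,v,z),1),np.round(dep('top','t0',*[int(round(q)) for q in C(u,v)]),1))
    # dark pad pixels by depth
    f=np.load('pics/t0.npz');p,d=f['p'].astype(int),f['d']
    for nm,(u0,v0,u1,v1) in(('L',(145,232,160,252)),('R',(166,224,178,243)),('root',(170,275,200,310))):
        pts=np.array([dep('top','t0',u,v) for v in range(v0,v1) for u in range(u0,u1) if p[v,u].max()<60])
        pts=pts[pts[:,2]>48] ; print(nm,len(pts),pts.mean(0).round(1),pts.min(0).round(1),pts.max(0).round(1))
E
python3 fit.py
```

```text
padL top mid [494.4 183.6  54. ] [494.1 183.   53.8]
padR top mid [507.1 141.1  54. ] [507.  142.3  52.9]
line1f [587.6 198.6  38. ] [586.5 198.2  38.3]
line2f [592.4 182.8  38. ] [593.2 182.5  37.7]
line1b [552.  187.9  38. ] [551.9 188.2  38.5]
line2b [557.5 171.2  38. ] [558.1 170.4  38.1]
cFL [583.  221.7  38. ] [591.4 233.    1.2]
cFR [602.2 160.1  38. ] [611.9 167.5   1.3]
cBL [543.3 209.2  38. ] [544.4 208.8  36.3]
cBR [562.6 148.6  38. ] [569.8 154.7   5.9]
root [385.8 125.3  57. ] [386.7 125.3  57.1]
yellow [349.5 119.2  46. ] [350.  118.7  48.6]
base BL [343.9 154.2   6. ] [342.6 154.9   0.9]
baseBR [363.5  87.9   6. ] [363.8  87.8   2.4]
L 21 [494.1 183.7  52.9] [483.2 178.3  51.8] [507.6 188.5  53.8]
R 31 [508.  141.8  52.2] [494.1 138.8  48.5] [520.2 145.6  53.5]
root 349 [385.4 126.3  56.6] [359.7 108.   49.1] [411.9 145.9  58.7]
```

Tweezers origin comes out near (501.3, 162.6), yaw about 17.4°. The pad mid-point, gauge centre and heights all agree. Next I go to above the round key with the fingers shut.

>>> servo_tool --targets "-0.0245 -0.0295 0.0065 0;-0.0245 -0.0295 0.0065 0;-0.0245 -0.0295 0.0065 0;-0.0245 -0.0295 0.0065 0;-0.0245 -0.0295 0.0065 0;-0.0245 -0.0295 0.0065 0;-0.0245 -0.0295 0.0065 0;-0.0245 -0.0295 0.0065 0;-0.0245 -0.0295 0.0065 0;-0.0245 -0.0295 0.0065 0;-0.0245 -0.0295 0.0065 0;-0.0245 -0.0295 0.0065 0;-0.0245 -0.0295 0.0065 0;-0.0245 -0.0295 0.0065 0;-0.0245 -0.0295 0.0065 0;-0.0245 -0.0295 0.0065 0;-0.0245 -0.0295 0.0065 0;-0.0245 -0.0295 0.0065 0;-0.0245 -0.0295 0.0065 0;-0.0245 -0.0295 0.0065 0" --gripper 0 --force 20

```text
time: 2.1
position: [455.9, -181.6, 125.6]
eef_rot: [[-0.941, 0.339, -0.0], [0.339, 0.941, 0.001], [0.001, 0.0, -1.0]]
contact_force: [0.3, -0.2, -0.2]
grip_width: 0.1
```

```bash
cat >> h.py <<'E'
def go(P,yaw=None):
    s=manip.sense();R=np.array(s['eef_rot']);print('t',s['time'],'pos',np.round(s['position'],1),'yaw',np.degrees(np.arctan2(-R[0,1],R[1,1])).round(2),'F',np.round(s['contact_force'],1),'w',round(s['grip_width'],1),'toolz',np.round(R[:,2],3))
    print('tool shift mm',np.round(R.T@(np.array(P)-s['position']),1))
E
python3 -c "
from h import *
go([455.8,-179.2,105]);shot('top','t1',(290,165,400,260),4)"
```

```text
t 2.1 pos [ 455.9 -181.6  125.6] yaw -19.83 F [ 0.3 -0.2 -0.2] w 0.1 toolz [-0.     0.001 -1.   ]
tool shift mm [ 0.9  2.2 20.6]
```

View pics/t1.png

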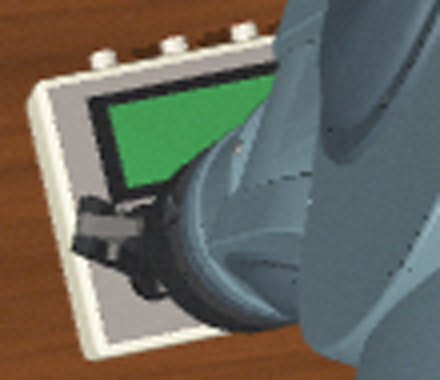

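The arm hides the key here, so I go by the measured position and the force from now on.

>>> servo_tool --targets "0.001 0.002 0.010 0;0 0 0.010 0;0 0 0.008 0;0 0 0.002 0;0 0 0 0"

```text
time: 2.65
position: [454.9, -176.8, 95.8]
eef_rot: [[-0.941, 0.338, -0.001], [0.338, 0.941, 0.001], [0.002, 0.0, -1.0]]
contact_force: [0.4, -0.1, 0.7]
grip_width: 0.1
```

>>> servo_tool --targets "0 0 0.002 0;0 0 0.002 0;0 0 0 0"

```text
time: 2.95
position: [456.0, -177.7, 92.6]
eef_rot: [[-0.941, 0.339, 0.001], [0.339, 0.941, 0.0], [-0.001, 0.001, -1.0]]
contact_force: [0.4, 1.3, 2.4]
grip_width: 0.1
```

>>> servo_tool --targets "0 0 0.001 0;0 0 0.001 0;0 0 0 0"

```text
time: 3.25
position: [456.0, -177.8, 90.5]
eef_rot: [[-0.941, 0.339, 0.001], [0.339, 0.941, 0.001], [-0.001, 0.001, -1.0]]
contact_force: [-0.3, 1.6, 3.4]
grip_width: -0.1
```

>>> servo_tool --targets "0 0 0.001 0;0 0 0 0;0 0 0 0"

```text
time: 3.55
position: [456.0, -177.8, 89.9]
eef_rot: [[-0.941, 0.339, 0.001], [0.339, 0.941, 0.0], [-0.001, 0.001, -1.0]]
contact_force: [-1.0, 3.8, 7.6]
grip_width: -0.0
```

>>> servo_tool --targets "0 0 0.001 0;0 0 0 0;0 0 0 0"

```text
time: 3.85
position: [456.0, -177.8, 89.7]
eef_rot: [[-0.941, 0.339, 0.001], [0.339, 0.941, 0.0], [-0.001, 0.001, -1.0]]
contact_force: [-3.3, 3.6, 14.6]
grip_width: -0.1
```

Round key bottomed: 14.6 N against a hard stop, 5 mm below the contact height. Next I lift and press the square key.

>>> servo_tool --targets "0 0 -0.010 0;0 0 -0.010 0;-0.009 -0.022 0 0;-0.010 -0.022 0 0;0 0 0 0;0 0 0 0"

```text
time: 4.45
position: [458.3, -226.1, 108.2]
eef_rot: [[-0.94, 0.34, -0.0], [0.34, 0.94, 0.0], [0.001, 0.0, -1.0]]
contact_force: [0.2, 0.6, -0.2]
grip_width: -0.3
```

>>> servo_tool --targets "0 0 0.010 0;0 0 0.002 0;0 0 0.002 0;0 0 0.002 0;0 0 0.001 0;0 0 0.001 0;0 0 0 0"

```text
time: 5.15
position: [458.4, -225.3, 90.3]
eef_rot: [[-0.941, 0.339, -0.0], [0.339, 0.941, 0.001], [0.001, 0.001, -1.0]]
contact_force: [-2.1, 2.9, 3.9]
grip_width: 0.3
```

>>> servo_tool --targets "0 0 0.001 0;0 0 0 0;0 0 0 0"

```text
time: 5.45
position: [458.6, -225.5, 89.9]
eef_rot: [[-0.941, 0.339, 0.0], [0.339, 0.941, 0.0], [-0.0, 0.0, -1.0]]
contact_force: [-3.3, 3.6, 8.6]
grip_width: -0.2
```

>>> servo_tool --targets "0 0 0.001 0;0 0 0 0;0 0 0 0"

```text
time: 5.75
position: [458.6, -225.5, 89.7]
eef_rot: [[-0.941, 0.339, 0.001], [0.339, 0.941, 0.0], [-0.001, 0.0, -1.0]]
contact_force: [-5.5, 4.8, 15.2]
grip_width: 0.1
```

>>> servo_tool --targets "0 0 -0.010 0;0 0 -0.010 0;-0.009 -0.022 0 0;-0.009 -0.022 0 0;0 0 0 0;0 0 0 0"

```text
time: 6.35
position: [460.9, -273.8, 108.5]
eef_rot: [[-0.94, 0.34, 0.001], [0.34, 0.94, -0.0], [-0.001, 0.0, -1.0]]
contact_force: [0.1, 0.6, 0.2]
grip_width: -0.0
```

>>> servo_tool --targets "0 0 0.010 0;0 0 0.002 0;0 0 0.002 0;0 0 0.002 0;0 0 0.001 0;0 0 0.001 0;0 0 0.001 0;0 0 0 0"

```text
time: 7.15
position: [460.4, -272.7, 89.9]
eef_rot: [[-0.941, 0.339, -0.0], [0.339, 0.941, 0.001], [0.0, 0.001, -1.0]]
contact_force: [-3.0, 3.3, 7.5]
grip_width: -0.1
```

>>> servo_tool --targets "0 0 0.001 0;0 0 0 0;0 0 0 0"

```text
time: 7.45
position: [460.4, -272.8, 89.7]
eef_rot: [[-0.941, 0.339, 0.0], [0.339, 0.941, 0.0], [-0.0, 0.001, -1.0]]
contact_force: [-5.0, 5.4, 14.7]
grip_width: 0.0
```

All three keys reached the stop: 14.6, 15.2 and 14.7 N, in the order asked. Next I lift, open, go over the tweezers and turn.

>>> servo_tool --targets "0 0 -0.025 0;0 0 -0.025 0;0 0 -0.025 0;0 0 -0.025 0;0.0091 0.0353 0 0;0.0091 0.0353 0 0;0.0091 0.0353 0 0;0.0091 0.0353 0 0;0.0091 0.0353 0 0;0.0091 0.0353 0 0;0.0091 0.0353 0 0;0.0091 0.0353 0 0;0.0091 0.0353 0 0;0.0091 0.0353 0 0;0.0091 0.0353 0 0;0.0091 0.0353 0 0;0 0 0 -0.13;0 0 0 -0.13;0 0 0 -0.13;0 0 0 -0.13" --gripper 0.085

```text
time: 9.45
position: [502.2, 162.4, 188.3]
eef_rot: [[-0.984, -0.179, 0.001], [-0.179, 0.984, -0.0], [-0.001, -0.0, -1.0]]
contact_force: [-0.5, 0.1, -0.5]
grip_width: 85.2
```

>>> servo_tool --targets "0 0 0 -0.13;0 0 0 0;0 0 0 0"

```text
time: 9.75
position: [501.9, 162.2, 188.3]
eef_rot: [[-0.955, -0.297, 0.001], [-0.297, 0.955, 0.0], [-0.001, -0.0, -1.0]]
contact_force: [0.1, 0.6, 0.4]
grip_width: 85.2
```

```bash
python3 -c "
from h import *
go([501.3,162.6,52]);shot('top','t2',(125,150,275,315),3.5)"
```

```text
t 9.75 pos [501.9 162.2 188.3] yaw 17.27 F [0.1 0.6 0.4] w 85.2 toolz [ 0.001  0.    -1.   ]
tool shift mm [  0.5   0.6 136.3]
```

View pics/t2.png

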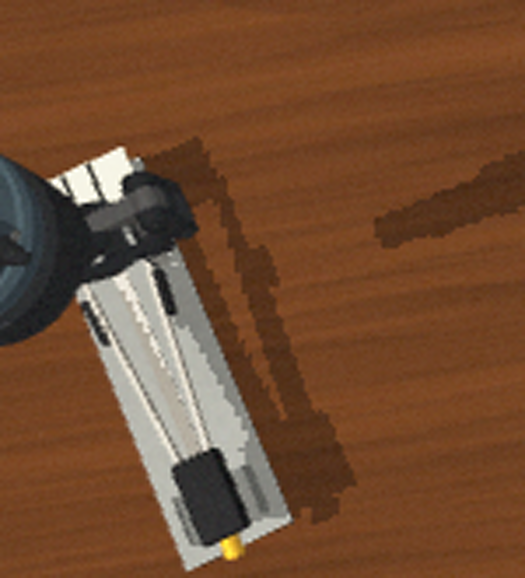

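The tweezers are unmoved and the gripper is over them; the apparent offset is parallax. I descend, then squeeze to about 36 mm.

>>> servo_tool --targets "0 0.001 0.018 0;0 0 0.018 0;0 0 0.018 0;0 0 0.018 0;0 0 0.018 0;0 0 0.018 0;0 0 0.015 0;0 0 0.012 0;0 0 0 0;0 0 0 0"

```text
time: 10.8
position: [501.3, 163.2, 53.5]
eef_rot: [[-0.954, -0.299, 0.0], [-0.299, 0.954, 0.0], [-0.0, 0.0, -1.0]]
contact_force: [-0.3, -0.1, -0.5]
grip_width: 85.2
```

>>> servo_tool --targets "0 0 0 0;0 0 0 0;0 0 0 0;0 0 0 0;0 0 0 0;0 0 0 0" --gripper 0.05 --force 20

```text
time: 11.4
position: [501.8, 163.3, 53.7]
eef_rot: [[-0.954, -0.299, 0.001], [-0.299, 0.954, 0.0], [-0.001, -0.0, -1.0]]
contact_force: [0.9, -0.1, 2.1]
grip_width: 49.8
```

>>> servo_tool --targets "0 0 0 0;0 0 0 0;0 0 0 0;0 0 0 0;0 0 0 0" --gripper 0.04

```text
time: 11.9
position: [501.9, 163.4, 53.8]
eef_rot: [[-0.954, -0.3, 0.001], [-0.3, 0.954, 0.0], [-0.001, -0.0, -1.0]]
contact_force: [-0.2, 0.7, 4.8]
grip_width: 40.4
```

```bash
python3 -c "
from h import *
go([501.3,162.6,52]);shot('scene','s1',(270,120,390,230),5)"
```

```text
t 11.9 pos [501.9 163.4  53.8] yaw 17.43 F [-0.2  0.7  4.8] w 40.4 toolz [ 0.001  0.    -1.   ]
tool shift mm [ 0.8 -0.6  1.8]
```

View pics/s1.png

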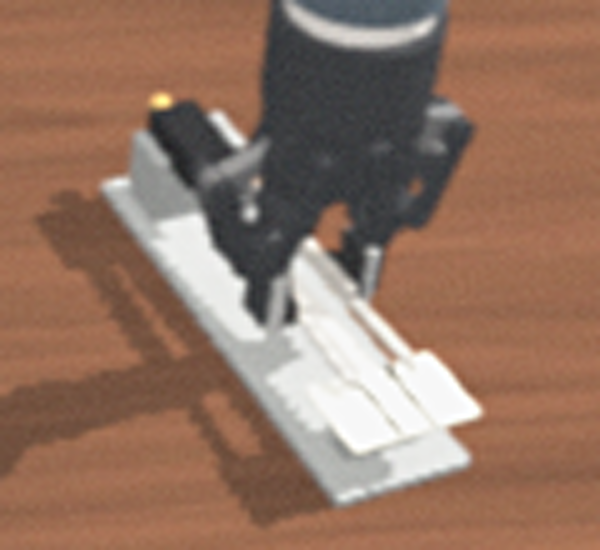

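The gripper is squarely on both pads, and the tips are visible over the gauge plate at crop (345,385) and (410,355). I squeeze a bit more with a slight rise to offset the finger swing, then lift.

>>> servo_tool --targets "0 0 -0.001 0;0 0 0 0;0 0 0 0;0 0 0 0;0 0 0 0" --gripper 0.034

```text
time: 12.45
position: [501.4, 163.3, 54.4]
eef_rot: [[-0.954, -0.3, 0.0], [-0.3, 0.954, 0.0], [-0.0, 0.0, -1.0]]
contact_force: [1.5, -0.1, 3.4]
grip_width: 34.1
```

>>> servo_tool --targets "0 0 -0.002 0;0 0 -0.003 0;0 0 -0.005 0;0 0 -0.005 0;0 0 -0.007 0;0 0 -0.007 0;0 0 -0.007 0;0 0 -0.007 0;0 0 -0.007 0;0 0 -0.006 0;0 0 -0.003 0;0 0 0 0;0 0 0 0;0 0 0 0"

```text
time: 13.85
position: [500.8, 163.2, 112.9]
eef_rot: [[-0.954, -0.3, -0.001], [-0.3, 0.954, -0.0], [0.001, 0.0, -1.0]]
contact_force: [-1.0, -0.5, -1.4]
grip_width: 34.1
```

```bash
python3 -c "
from h import *
go([501.3,162.6,52]);shot('scene','s2');shot('top','t3')
a=np.load('pics/s2.npz')['p'][100:225,270:395,::-1];b=np.load('pics/t3.npz')['p'][140:300,110:225,::-1]
a=cv2.resize(a,(400,400),interpolation=2);b=cv2.resize(b,(400,557),interpolation=2)
o=np.zeros((557,800,3),np.uint8);o[:400,:400]=a;o[:,400:]=b;cv2.imwrite('pics/c2.png',o)"
```

```text
t 13.85 pos [500.8 163.2 112.9] yaw 17.43 F [-1.  -0.5 -1.4] w 34.1 toolz [-0.001 -0.    -1.   ]
tool shift mm [-0.3 -0.7 60.9]
```

View pics/c2.png

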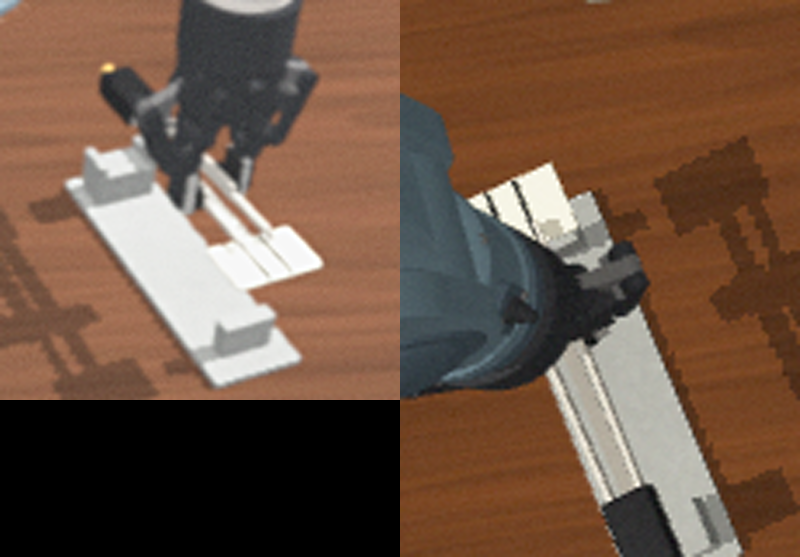

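Lifted about 59 mm, with the gauge plate now clear of its block. I squeeze to the nominal 30 mm and turn the tool so the top camera can see the tips.

>>> servo_tool --targets "0 0 0 0.02;0 0 0 0.05;0 0 0 0.09;0 0 0 0.1;0 0 0 0.1;0 0 0 0.1;0 0 0 0.1;0 0 0 0.1;0 0 0 0.1;0 0 0 0.1;0 0 0 0.1;0 0 0 0.1;0 0 0 0.1;0 0 0 0.1;0 0 0 0.09;0 0 0 0.05;0 0 0 0.02;0 0 0 0;0 0 0 0;0 0 0 0" --gripper 0.0305

```text
time: 15.95
position: [501.2, 163.2, 113.3]
eef_rot: [[-0.44, 0.898, -0.0], [0.898, 0.44, 0.0], [0.0, -0.0, -1.0]]
contact_force: [0.4, -0.2, -1.5]
grip_width: 30.0
```

```bash
python3 -c "
from h import *
go([501.3,162.6,52]);shot('top','t4')
yaw=np.radians(17.4)-1.42
O=np.array([501,163,105]);x=np.array([np.cos(yaw),np.sin(yaw),0])
print(proj('top',O),proj('top',O+65*x))
u,v=proj('top',O+70*x).round().astype(int)
view('t4',(u-45,v-40,u+45,v+28),8.8,'c4')"
```

```text
t 15.95 pos [501.2 163.2 113.3] yaw -63.91 F [ 0.4 -0.2 -1.5] w 30.0 toolz [-0.  0. -1.]
tool shift mm [-0.6 -0.1 61.3]
[155.1836438  235.06778649] [183.36975879 216.31440782]
```

View pics/c4.png

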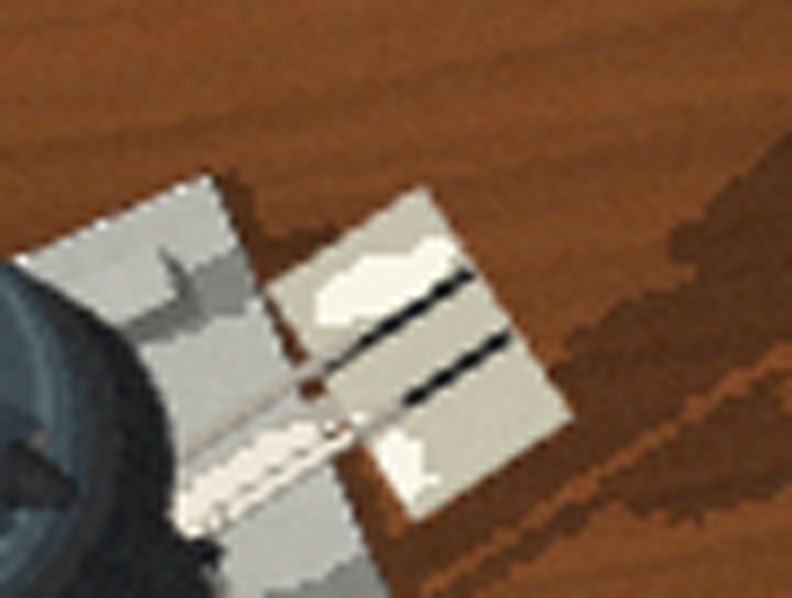

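The tips lie nearly over the lines: the lower tip ends at crop (402,402), the upper near (330,367). The oblique view leaves about 1.5 mm of parallax. I bring the tips under the top camera, a little higher, for a true reading.

>>> servo_tool --targets "-0.0012 -0.0028 -0.0022 0;-0.0023 -0.0055 -0.0043 0;-0.0038 -0.0092 -0.0072 0;-0.0038 -0.0092 -0.0072 0;-0.0038 -0.0092 -0.0072 0;-0.0038 -0.0092 -0.0072 0;-0.0038 -0.0092 -0.0072 0;-0.0038 -0.0092 -0.0072 0;-0.0038 -0.0092 -0.0072 0;-0.0038 -0.0092 -0.0072 0;-0.0038 -0.0092 -0.0072 0;-0.0038 -0.0092 -0.0072 0;-0.0038 -0.0092 -0.0072 0;-0.0038 -0.0092 -0.0072 0;-0.0023 -0.0055 -0.0043 0;-0.0012 -0.0028 -0.0022 0;0 0 0 0;0 0 0 0;0 0 0 0"

```text
time: 17.9
position: [410.2, 60.3, 212.4]
eef_rot: [[-0.44, 0.898, -0.0], [0.898, 0.44, 0.0], [0.0, -0.0, -1.0]]
contact_force: [0.2, 0.1, -0.4]
grip_width: 30.8
```

```bash
python3 -c "
from h import *
go([410,60,213]);s=manip.sense();R=np.array(s['eef_rot']);O=np.array(s['position'])-[0,0,7]
P=[manip.grab_frame('top') for _ in range(6)]
p=np.mean([a[0].astype(float) for a in P],0).astype(np.uint8);d=np.median([a[1] for a in P],0);np.savez('pics/t5.npz',p=p,d=d)
x=-R[:,0];y=R[:,1]
u,v=proj('top',O+70*x).round().astype(int);print(u,v)
view('t5',(u-38,v-26,u+38,v+26),10.5,'c5')
for xx in(55,65,80,95):
  for yy in(-8.5,8.5):print(xx,yy,((proj('top',O+xx*x+yy*y+[0,0,-8])-[u-38,v-26])*10.5).round())
for xx,yy in((90,22),(90,-22),(60,25),(60,-25),(80,0)):
  q=proj('top',O+xx*x+yy*y+[0,0,-8]).round().astype(int);print('plate',xx,yy,dep('top','t5',*q).round(1))
for xx in(-105,-115,-125):print('root',xx,dep('top','t5',*proj('top',O+xx*x+[0,0,11]).round().astype(int)).round(1))
"
```

```text
t 17.9 pos [410.2  60.3 212.4] yaw -63.91 F [ 0.2  0.1 -0.4] w 30.8 toolz [-0.  0. -1.]
tool shift mm [-0.2 -0.4 -0.6]
242 251
55 -8.5 [355. 371.]
55 8.5 [295. 282.]
65 -8.5 [406. 335.]
65 8.5 [347. 247.]
80 -8.5 [483. 281.]
80 8.5 [424. 194.]
95 -8.5 [560. 228.]
95 8.5 [500. 141.]
plate 90 22 [468.9 -11.1 195.3]
plate 90 -22 [430.4 -29.5 195.6]
plate 60 25 [459.4  17.8 195.9]
plate 60 -25 [413.9  -4.9 195.7]
plate 80 0 [444.9 -11.1 195.7]
root -105 [395.1  29.4 688.7]
root -115 [394.2  31.6 688.7]
root -125 [392.   37.9 676. ]
```

View pics/c5.png

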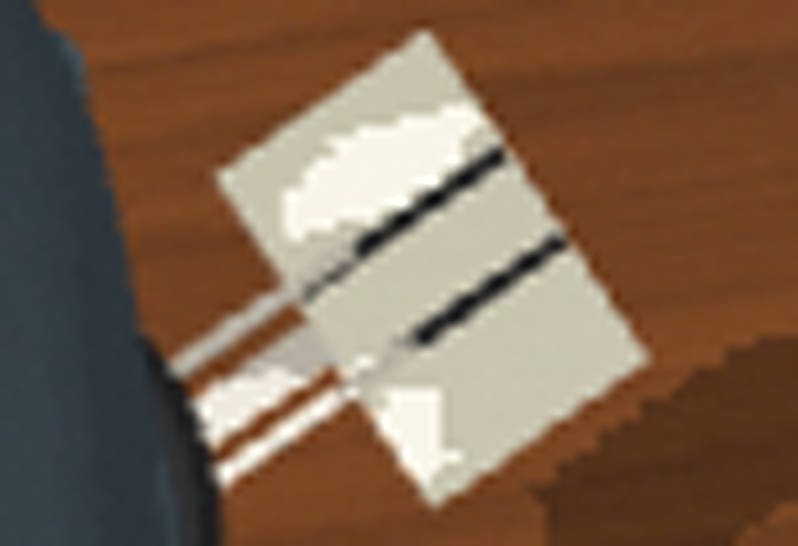

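Plate depths are equal at x = 60 and 90 (195.6 mm), so the tweezers are level. The lower tip covers its line, ending at (415,342). The upper tip leaves a thin dark sliver of its line on the inner side, from (305,295) to (350,262). I measure the cross profiles.

```bash
cat > prof.py <<'E'
from h import *
import sys
from scipy.ndimage import map_coordinates
def prof(tag,off,xr,dz):
    s=manip.sense();R=np.array(s['eef_rot']);O=np.array(s['position'])+[0,0,dz];x=-R[:,0];y=R[:,1]
    yaw=off[1];x,y=x*np.cos(yaw)+y*np.sin(yaw),y*np.cos(yaw)-x*np.sin(yaw)
    g=np.load(f'pics/{tag}.npz')['p'].astype(float)
    ys=np.arange(-16,16.01,.5);r=[]
    for xx in xr:
        q=np.array([proj('top',O+xx*x+(yy+off[0])*y) for yy in ys]);r.append([map_coordinates(g[:,:,c],[q[:,1],q[:,0]],order=1) for c in range(3)])
    return ys,np.array(r).mean(0)
def cen(tag,off,xr,dz):
    ys,r=prof(tag,off,xr,dz);g=r.mean(0);out=[]
    for lo,hi in((-13,-4),(4,13)):
        m=(ys>=lo)&(ys<=hi);w=np.clip(np.percentile(g[m],80)-g[m]-15,0,None);out.append((w*ys[m]).sum()/w.sum())
    return out
if __name__=='__main__':
    tag=sys.argv[1]
    a=cen(tag,(0,0),np.arange(70,78,.5),-15+0);b=cen(tag,(0,0),np.arange(84,92,.5),-15);print('line centres',np.round(a,2),np.round(b,2))
    yaw=(np.mean(b)-np.mean(a))/14;off=(np.mean(a)-74*yaw,yaw);print('off',off)
    for xr in((84,92),(70,78),(61,64),(57,61),(53,56),(40,50),(30,40)):
        ys,r=prof(tag,off,np.arange(*xr,.5),-15);print(xr,np.round(r.mean(0)[::1]).astype(int).tolist())
E
python3 prof.py t5
```

```text
line centres [-8.95  7.66] [-9.01  7.83]
off (np.float64(-0.9549875834216135), np.float64(0.004152146179493396))Traceback (most recent call last):
  File "prof.py", line 22, in <module>
    ys,r=prof(tag,off,np.arange(*xr,.5),-15);print(xr,np.round(r.mean(0)[::1]).astype(int).tolist())
         ~~~~^^^^^^^^^^^^^^^^^^^^^^^^^^^^^^^
  File "prof.py", line 10, in prof
    q=np.array([proj('top',O+xx*x+(yy+off[0])*y) for yy in ys]);r.append([map_coordinates(g[:,:,c],[q[:,1],q[:,0]],order=1) for c in range(3)])
                ~~~~^^^^^^^^^^^^^^^^^^^^^^^^^^^^
  File "h.py", line 18, in proj
    m=manip.camera_model(name);q=np.array(m['mtx'])@(np.array(m['extrinsics'])@[*P,1])[:3]; return q[:2]/q[2]
ValueError: time passes only in moves, steps and waits
```

```bash
sed -i 's/^def onz/import functools\n_cm=functools.lru_cache(None)(lambda n:manip.camera_model(n))\ndef onz/; s/m=manip.camera_model(name)/m=_cm(name)/' h.py; python3 prof.py t5
```

```text
line centres [-8.95  7.66] [-9.01  7.83]
off (np.float64(-0.9549875834216135), np.float64(0.004152146179493396))
(84, 92) [191, 191, 190, 190, 190, 190, 190, 190, 190, 187, 178, 157, 128, 94, 68, 57, 62, 85, 117, 149, 173, 185, 189, 190, 190, 190, 190, 190, 190, 190, 190, 190, 190, 190, 190, 190, 190, 190, 190, 190, 190, 190, 189, 185, 173, 150, 119, 87, 62, 51, 58, 82, 114, 150, 181, 202, 214, 221, 225, 229, 234, 238, 241, 241, 241]
(70, 78) [191, 191, 191, 191, 191, 190, 190, 190, 190, 186, 175, 154, 124, 91, 65, 50, 50, 66, 97, 132, 162, 180, 188, 190, 190, 190, 190, 190, 190, 190, 190, 190, 190, 190, 190, 190, 190, 190, 190, 190, 190, 190, 190, 186, 176, 155, 125, 94, 67, 53, 58, 81, 118, 158, 191, 215, 230, 238, 241, 242, 242, 242, 242, 242, 242]
(61, 64) [233, 225, 213, 203, 196, 192, 191, 190, 191, 191, 190, 186, 182, 178, 176, 173, 170, 167, 166, 168, 174, 182, 187, 190, 191, 191, 190, 190, 190, 190, 190, 190, 190, 190, 190, 190, 190, 190, 190, 190, 190, 190, 189, 183, 170, 149, 129, 118, 119, 132, 150, 164, 171, 174, 178, 182, 185, 188, 189, 190, 194, 200, 210, 222, 232]
(57
[... 581 characters left out ...]
 137, 147, 157, 166, 171, 173, 172, 170, 166, 163, 163, 164, 164, 163, 164, 164, 163]
(40, 50) [76, 75, 75, 75, 75, 75, 75, 76, 77, 80, 91, 114, 146, 179, 207, 221, 220, 206, 180, 146, 116, 96, 93, 109, 137, 168, 193, 206, 209, 209, 208, 208, 206, 203, 197, 189, 181, 176, 169, 158, 140, 119, 99, 85, 77, 75, 80, 92, 111, 133, 152, 165, 169, 164, 152, 132, 111, 92, 79, 74, 72, 71, 71, 71, 71]
(30, 40) [77, 77, 77, 78, 78, 78, 77, 77, 77, 79, 86, 104, 133, 168, 198, 216, 219, 204, 177, 144, 114, 93, 87, 97, 121, 154, 186, 211, 223, 226, 225, 223, 221, 221, 222, 222, 219, 211, 198, 179, 154, 127, 103, 84, 73, 70, 73, 83, 99, 119, 137, 150, 153, 149, 137, 120, 100, 85, 76, 71, 70, 69, 69, 69, 69]
```

Blade separation reads about 18.2 mm against the 17 mm line spacing, and half of the +y line shows. So the gap is about 15 mm. I squeeze slightly more and shift a little to cut the remaining parallax.

>>> servo_tool --targets "0 -0.002 0 0;0 -0.004 0 0;0 -0.006 0 0;0 -0.006 0 0;0 -0.006 0 0;0 -0.004 0 0;0 -0.002 0 0;0 0 0 0;0 0 0 0;0 0 0 0" --gripper 0.0299

```text
time: 19.2
position: [383.5, 47.0, 212.7]
eef_rot: [[-0.44, 0.898, 0.0], [0.898, 0.44, 0.0], [-0.0, 0.0, -1.0]]
contact_force: [-0.3, 0.2, -0.3]
grip_width: 30.4
```

```bash
cat > look.py <<'E'
from h import *
import sys
t=sys.argv[1];go([410,60,213]);s=manip.sense();R=np.array(s['eef_rot']);O=np.array(s['position'])-[0,0,7]
P=[manip.grab_frame('top') for _ in range(6)]
np.savez(f'pics/{t}.npz',p=np.mean([a[0].astype(float) for a in P],0).astype(np.uint8),d=np.median([a[1] for a in P],0))
print('width mean',np.mean([manip.sense()['grip_width']]))
u,v=proj('top',O-70*R[:,0]).round().astype(int);view(t,(u-38,v-26,u+38,v+26),10.5,'c'+t)
E
python3 look.py t6; python3 prof.py t6
```

```text
t 19.2 pos [383.5  47.  212.7] yaw -63.92 F [-0.3  0.2 -0.3] w 30.4 toolz [ 0.  0. -1.]
tool shift mm [ 0.  29.5 -0.2]
width mean 30.062769586144505
line centres [-8.83  8.06] [-8.83  8.01]
off (np.float64(-0.25105235734404424), np.float64(-0.0017936031171478081))
(84, 92) [192, 191, 191, 191, 191, 191, 191, 191, 190, 186, 174, 151, 120, 88, 63, 50, 55, 76, 109, 144, 170, 184, 189, 191, 191, 191, 191, 191, 191, 191, 191, 191, 191, 191, 191, 191, 191, 191, 191, 191, 191, 191, 190, 185, 171, 147, 115, 84, 61, 51, 60, 84, 119, 155, 183, 203, 215, 222, 227, 233, 239, 241, 242, 242, 242]
(70, 78) [192, 192, 192, 192, 192, 192, 192, 191, 191, 187, 175, 153, 122, 90, 64, 52, 57, 80, 114, 149, 174, 186, 190, 191, 191, 191, 191, 191, 191, 191, 191, 191, 191, 191, 191, 191, 191, 191, 191, 191, 191, 191, 190, 186, 174, 150, 119, 86, 61, 50, 54, 76, 111, 150, 183, 207, 223, 232, 237, 240, 242, 242, 242, 242, 242]
(61, 64) [228, 233, 236, 236, 231, 222, 210, 201, 195, 191, 189, 187, 184, 182, 178, 174, 170, 165, 162, 165, 174, 183, 189, 191, 191, 191, 191, 192, 192, 191, 191, 191, 191, 191, 192, 
[... 690 characters left out ...]
180, 178, 178, 176, 170, 163, 159, 160, 163, 167, 171, 174, 177, 179, 179, 177, 169, 163, 159, 157, 158, 161, 166, 168, 169, 171]
(40, 50) [68, 68, 67, 67, 67, 67, 67, 67, 68, 71, 80, 99, 124, 150, 168, 175, 171, 157, 134, 109, 89, 77, 79, 90, 109, 130, 146, 154, 154, 148, 140, 134, 130, 127, 125, 125, 125, 124, 121, 113, 100, 86, 75, 70, 70, 75, 86, 100, 111, 120, 124, 121, 111, 97, 84, 75, 69, 67, 66, 66, 65, 64, 64, 65, 65]
(30, 40) [57, 57, 57, 57, 57, 57, 57, 57, 57, 57, 57, 57, 57, 57, 57, 58, 58, 57, 57, 57, 57, 57, 57, 57, 57, 57, 57, 57, 57, 57, 57, 57, 57, 57, 57, 57, 57, 57, 57, 57, 57, 57, 57, 57, 58, 58, 58, 58, 58, 58, 58, 58, 57, 57, 57, 57, 57, 58, 58, 57, 57, 57, 57, 57, 58]
```

View pics/ct6.png

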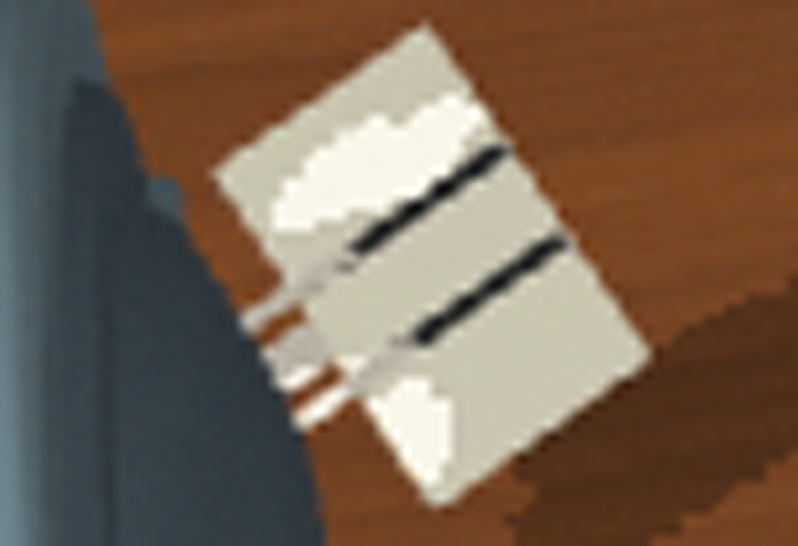

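Both tips now cover their lines: the upper tip ends at (352,255), the lower at (415,340). The gap works out at about 14.3 mm. I trim it by a hair, come down to a few centimetres above rest height, and hold.

>>> servo_tool --targets "0 0 0 0;0 0 0 0;0 0.001 0.002 0;0 0.002 0.005 0;0 0.003 0.008 0;0 0.003 0.009 0;0 0.003 0.009 0;0 0.003 0.009 0;0 0.003 0.009 0;0 0.003 0.009 0;0 0.003 0.009 0;0 0.003 0.008 0;0 0.002 0.006 0;0 0.001 0.004 0;0 0 0.002 0;0 0 0 0;0 0 0 0" --gripper 0.0297

```text
time: 21.2
position: [410.3, 60.1, 123.9]
eef_rot: [[-0.439, 0.898, 0.0], [0.898, 0.439, 0.0], [-0.0, 0.0, -1.0]]
contact_force: [0.2, 0.6, -1.2]
grip_width: 29.7
```

>>> servo_tool --targets "0 0 0 0;0 0 0 0;0 0 0 0;0 0 0 0;0 0 0 0;0 0 0 0;0 0 0 0;0 0 0 0;0 0 0 0;0 0 0 0;0 0 0 0;0 0 0 0;0 0 0 0;0 0 0 0;0 0 0 0;0 0 0 0;0 0 0 0;0 0 0 0;0 0 0 0;0 0 0 0"

```text
time: 23.2
position: [410.2, 60.1, 123.7]
eef_rot: [[-0.439, 0.898, 0.0], [0.898, 0.439, 0.0], [0.0, 0.0, -1.0]]
contact_force: [0.0, -0.7, -0.4]
grip_width: 30.0
```

```bash
python3 look.py t7; python3 prof.py t7 | grep -v '(57\|(53\|(84\|(70'; python3 -c "
from h import *
s=manip.sense();R=np.array(s['eef_rot']);O=np.array(s['position'])-[0,0,7]
for xx,yy in((90,22),(90,-22),(60,25),(60,-25)):print(dep('top','t7',*proj('top',O-xx*R[:,0]+yy*R[:,1]+[0,0,-8]).round().astype(int)).round(1))"
```

```text
t 23.2 pos [410.2  60.1 123.7] yaw -63.93 F [ 0.  -0.7 -0.4] w 30.0 toolz [ 0.  0. -1.]
tool shift mm [ -0.   -0.3 -89.3]
width mean 29.702304912423514
line centres [-9.08  7.59] [-9.01  7.73]
off (np.float64(-1.3056754840800753), np.float64(0.007540436485446619))
(61, 64) [222, 222, 217, 213, 211, 213, 214, 210, 203, 195, 186, 178, 171, 166, 163, 163, 167, 172, 176, 181, 184, 186, 188, 189, 190, 191, 191, 191, 191, 191, 190, 190, 190, 190, 190, 190, 190, 190, 191, 190, 190, 190, 190, 190, 190, 186, 179, 173, 169, 167, 168, 171, 175, 179, 183, 186, 188, 189, 190, 193, 198, 206, 217, 227, 235]
(40, 50) [77, 77, 77, 76, 76, 75, 75, 75, 75, 76, 80, 91, 110, 139, 171, 198, 216, 220, 211, 190, 162, 134, 115, 111, 124, 148, 173, 194, 205, 208, 206, 203, 199, 194, 190, 186, 182, 177, 170, 158, 142, 122, 103, 88, 81, 81, 91, 107, 126, 144, 157, 160, 154, 141, 123, 105, 91, 81, 76, 73, 73, 72, 72, 71, 71]
(30, 40) [77, 78, 77, 77, 77, 77, 77, 78, 77, 77, 79, 87, 103, 129, 160, 189, 208, 214, 206, 185, 158, 132, 114, 110, 122, 143, 166, 185, 196, 200, 201, 199, 195, 191, 186, 179, 171, 162, 149, 135, 119, 104, 90, 78, 71, 68, 69, 73, 77, 82, 85, 85, 83, 78, 72, 66, 62, 60, 58, 57, 57, 57, 56, 57, 57]
[469.3 -11.4 106.8]
[429.8 -30.9 106.3]
[460.   17.3 106.5]
[414.6  -5.4 106.8]
```

View pics/ct7.png

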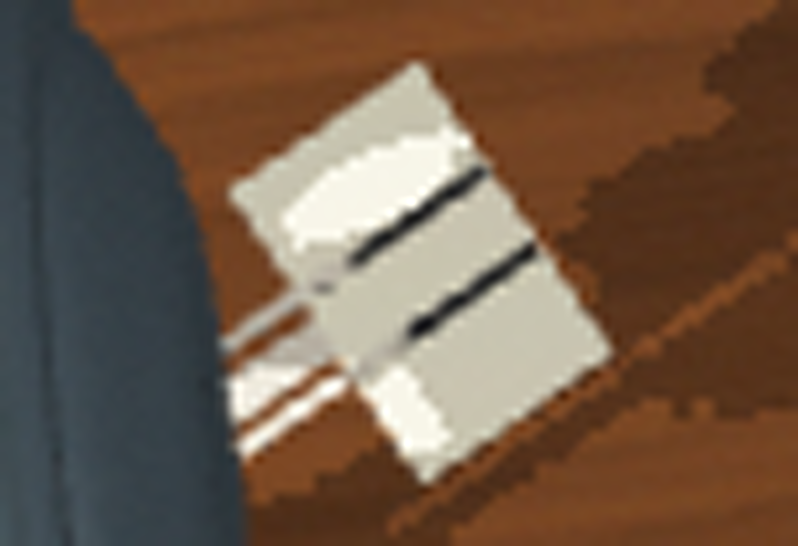

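Both lines are covered up to the tips, which end at (352,262) and (408,337). The gap works out at about 14.1 mm, and the plate depths (106.3–106.8 mm) say it is level. I hold a little longer, then hand in.

>>> servo_tool --targets "0 0 0 0;0 0 0 0;0 0 0 0;0 0 0 0;0 0 0 0;0 0 0 0;0 0 0 0;0 0 0 0;0 0 0 0;0 0 0 0"

```text
time: 24.5
position: [410.2, 60.2, 123.7]
eef_rot: [[-0.439, 0.898, 0.0], [0.898, 0.439, 0.0], [0.0, 0.0, -1.0]]
contact_force: [0.4, -0.4, -0.8]
grip_width: 29.8
```

```bash
python3 -c "
from h import *
go([410,60,123]);print(manip.hand_in())"
```

```text
t 24.5 pos [410.2  60.2 123.7] yaw -63.93 F [ 0.4 -0.4 -0.8] w 29.8 toolz [ 0.  0. -1.]
tool shift mm [-0.1 -0.3  0.7]
the job is handed in; nothing more can be done
None
```

I handed the job in at 24.5 s, with the tweezers still held up and their tips on the marks.

- **Keys:** I pressed the round, square and bar keys in that order, one at a time. Each reached its hard stop at 14.6 to 15.2 N, about 5 mm below its top. The camera could not see the keys while the arm was over them, so this rests on force and height only.
- **Tweezers:** I lifted them off the rest, turned them for a clear camera view, and trimmed the squeeze in steps. They finished about 7 cm above their starting height, and I held the final squeeze still for about 3 s. The finish is to one side of the rest, with only the bench close below.
- **Last checks:** The tips cover both lines. I estimate the gap at 14.1 mm, give or take about 0.3 mm. The grip read 29.7 to 30.0 mm. The plate heights agreed within 0.5 mm, so the tweezers are level. An earlier check read about 15 mm, which I corrected.
- **Glassware:** The arm never went near it, but I took no final picture to confirm it had not moved.

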